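Put the stacking lunch carrier together

ROBOT

A 6-joint arm with a two-finger parallel gripper is mounted at the origin on a cart in front of the work surface, level with it; the furniture and walls round the work are solid. World frame = base frame: x ahead of the robot, y to its left, z up, the work surface at z = 0. Lengths are in mm, angles in rad, forces in N, time in s.
With the tool pointing down it reaches from about 275 to 750 mm from the base axis. Payload 10.2 kg.
Tool frame: the origin (TCP) lies between the finger pads; the fingertips stand 19 mm ahead of it and the grasp point (between the pads) is the TCP; z points along the fingers, y is the line along which they close (so a half turn about z gives the same grasp; the last joint's range is limited). The gripper opens to 85 mm and grips with 20 to 120 N. Pads are 22 mm wide; open, the fingers measure 114 mm over their backs; the gripper's body (76 mm by 85 mm) begins 54 mm behind the grasp point. The pads swing forward as they close: fully open they stand 13 mm farther back than shut.
Start: joints at [-1.48, 0.313, 1.498, -0, 1.331, -0.223], TCP at [162.042, -499.373, 250.294] pointing down, gripper open.
Joint ranges: [-2.94, 2.94], [-0.97, 2.17], [0.19, 2.56], [-1.23, 4.37], [0.02, 3.11], [-2.88, 2.88]. Speed limits (rad/s): [2.39, 2.39, 3.01, 3.14, 3.14, 3.14].

INTERFACE

Orientations are given as a unit quaternion [w, x, y, z].
In Python, from rig import sense, capture, finish_job gives the robot as it stands. The module is installed in compiled form; this text tells all that it offers.
- The arm moves only by the tool move_arm, never from a script. Its argument "moves" is a list of rows, each an object with "turn": the turn, a rotation vector about the tool's x, y, z in rad, a list of three; "translation": the shift along the tool's x, y, z in mm, a list of three; "hand": the opening, from 0 (shut) to 1 (fully open). In form: [{"turn": [wx, wy, wz], "translation": [x, y, z], "hand": hand}, ...]. A call has 1 to 10 rows; each row shifts and turns the commanded pose from where the row before left it, along the tool's axes as they then stand; what a row does not reach is not made up. A row lasts 1/12 s, in which the tool goes at most 41.7 mm and 7.16 degrees, less where a joint would pass 70% of its speed; a pose out of reach is approached as far as the arm can. A call with a gripper value outside its range is refused whole. The fingers move at their own pace and stop on an object; "grip_force" is the grip in N (left out, the last holds). Time passes only in rows, so rows that do not move let the fingers close. It gives the time, the measured TCP pose, the force, the opening and the grip force at its end, in the units of the state.
- sense(): the state, without advancing time (a new reading comes with each control period).
- capture(name): name is "scene" or "top" or "wrist"; returns a dict with "image" (480x640x3 uint8, blue, green, red), "z_map" (480x640 float32, mm along the optical axis (not along the pixel's ray), 0 where there is no reading), "vertical_fov" (degrees; the focal length in pixels is half the picture's height over the tangent of half this angle, whatever the lens; pixels are square), "cx", "cy" (the principal point, pixels), "R" (3x3) and "t" (3): a world point X has camera coordinates R X + t; the wrist camera has in their place "T_tool_cam" (4x4, takes a point from camera to tool coordinates, whose origin is the TCP and whose axes are the flange's). Camera axes: x right, y down, z forward; pixel columns grow to the right and rows downward; lengths in mm; the calibration is good to about 2 mm. The wrist camera is an equidistant fisheye: a pixel r from the principal point sees the ray r / f radians off the axis. A picture is of the moment at which its call begins: read the wrist's pose just before it.
- finish_job(): hands the job in; it is judged then, once.
The state is a dict: "time_s": time; "joints": joint angles; "dq": joint speeds; "tau": joint torques, N m; "eef_pos": TCP position; "ee_rot": TCP orientation; "force": force on the tool from outside, world axes, zero at the start; "wrist_torque": the same for the moment, N m; "grip_width": opening from 0.0 (shut) to 1.0 (fully open); "grip_force": force on a finger pad.
Only numpy, scipy, OpenCV 4.12 (cv2) and the standard library are available. Lean on these libraries where they do the work, as an engineer would, in place of code of your own. Each camera call takes 0.05 s, during which the arm holds its last target. There are 200 camera calls.

TASK

Put the clean lunch carrier together on its round wooden base, where the base stands: first set the green pot into the base, then the blue pot on the green one, then the yellow pot on the blue one, and last the lid on top. Each part must sit upright with its foot fully down in the part below; leave the garlic, lemon, onion, mug and tin where they are.

Things in the scene. Friction and masses are not known exactly. Their poses are not given: they have to be found in the camera images.
- base: Round base of the lunch carrier, brown wood, 88 mm across, 18 mm high, fixed to the worktop; in its top a round recess 58 mm across and 12 mm deep. Origin: centre of its underside; z up. The green pot's foot drops 6 mm into the recess and its body rests on the base's top: the pot's origin comes 12 mm above this one.
- pot_green: Green metal pot, 52 mm high, 160 g, open top (58 mm opening, 3 mm walls, inner floor at z 11 mm). Steel foot 52 mm across, chamfered, 6 mm deep; above it a straight body 64 mm across: grip that across the outside from above. Origin: centre of the foot's underside; z up its axis. The next part's foot drops into its opening, body resting on its rim: next origin 46 mm above this one.
- pot_blue: Blue metal pot, 44 mm high, 140 g, open top (58 mm opening, 3 mm walls, inner floor at z 11 mm). Steel foot 52 mm across, chamfered, 6 mm deep; above it a straight body 64 mm across: grip that across the outside from above. Origin: centre of the foot's underside; z up its axis. The next part's foot drops into its opening, body resting on its rim: next origin 38 mm above this one.
- pot_yellow: Yellow metal pot, 36 mm high, 120 g, open top (58 mm opening, 3 mm walls, inner floor at z 11 mm). Steel foot 52 mm across, chamfered, 6 mm deep; above it a straight body 64 mm across: grip that across the outside from above. Origin: centre of the foot's underside; z up its axis. The next part's foot drops into its opening, body resting on its rim: next origin 30 mm above this one.
- lid: Silvery metal lid with a black knob, 35 mm high, 100 g, lying knob up: chamfered foot 52 mm across, 6 mm deep, that fits a pot's opening; disc 64 mm across from z 6 to 12 mm; in the middle a straight knob 22 mm across, full width from z 17 to 35 mm: grip it by the knob from above. Origin: centre of the foot's underside; z up.
- garlic: Bystander, not to be disturbed: garlic bulb, whitish pink, the one among the pots, 54 mm across, 52 mm high. Origin: underside.
- lemon: Bystander, not to be disturbed: yellow lemon, 71 x 53 mm, 54 mm high. Origin: underside.
- onion: Bystander, not to be disturbed: brown onion, 80 mm across, 88 mm high. Origin: underside.
- mug: Bystander, not to be disturbed: white mug with a brown-pink band, 90 mm across, 126 mm with its handle, 106 mm high. Origin: underside.
- tin: Bystander, not to be disturbed: low round food tin with a golden top, 86 mm across, 40 mm high. Origin: underside.
Things that resemble listed ones, but are neither listed nor needed, are in the scene too. Leave any red look-alike of the lid alone. Several things have the shape of the pot_blue; the one meant has the colours described above.

How it is judged:
By the outcome, as a careful person would: the job done as asked, in the order asked, and still so for the second after the job is handed in, with the robot touching nothing.
It also fails if it takes over 99 s, if anything falls off the work surface, if the arm or the gripper's body presses on something with over 40 N, if the wrist force passes 120 N, or if a joint passes its speed limit or range.

## Working session

There is one attempt and no reset: what is moved stays moved. The work goes in short steps, Python scripts to look and compute and a tool call to move; the robot and the scene stay as the last step left them, time stands still between calls to the robot, and variables do not carry over. Pictures are saved under pics/ and viewed, at most 14 in all, crops included, and the job is handed in when it is done.

Besides the shell and the picture viewer there is one more tool, called as name([rows], argument=value, ...), one row to a line, values as JSON. move_arm: Moves the arm, as the interface text tells. Its arguments: {"type":"object","properties":{"moves":{"type":"array","items":{"type":"object","properties":{"turn":{"type":"array","items":{"type":"number"}},"translation":{"type":"array","items":{"type":"number"}},"hand":{"type":"number"}}}},"grip_force":{"type":"number"}},"required":["moves"]}

```bash
mkdir -p pics
cat > h.py <<'E'
import numpy as np, cv2
from rig import sense, capture, finish_job
from scipy.spatial.transform import Rotation as Rn
def cloud(c):
    f=240/np.tan(np.radians(c["vertical_fov"])/2)
    v,u=np.mgrid[0:480,0:640]; z=c["z_map"].astype(float)
    P=np.stack([(u-c["cx"])/f*z,(v-c["cy"])/f*z,z],-1)
    return (P-np.array(c["t"]))@np.array(c["R"])  # R^T (P-t)
E
python3 - <<'E'
from h import *
import pickle
s=sense(); print({k:np.round(v,3) for k,v in s.items()})
for n in ("scene","top"):
    c=capture(n); cv2.imwrite(f"pics/{n}0.png",c["image"]); pickle.dump(c,open(n+".pkl","wb"))
    print(n,c["vertical_fov"],c["cx"],c["cy"],np.round(c["R"],3).tolist(),np.round(c["t"],1), (c["z_map"]>0).mean())
E
```

```text
{'time_s': np.float64(0.0), 'joints': array([-1.48 ,  0.313,  1.498, -0.   ,  1.331, -0.223]), 'dq': array([-0.001, -0.   ,  0.001,  0.001,  0.   , -0.001]), 'tau': array([ 1.0000e-03, -4.1227e+01, -2.5973e+01, -0.0000e+00,  4.0000e-03,
        0.0000e+00]), 'eef_pos': array([ 162.012, -499.129,  249.753]), 'ee_rot': array([-0.001,  0.988,  0.156,  0.   ]), 'force': array([-0.333,  0.175,  0.319]), 'wrist_torque': array([0.015, 0.   , 0.022]), 'grip_force': np.float64(0.0), 'grip_width': np.float64(1.0)}
scene 45.53905677498795 319.9706105016899 244.27834172258173 [[-0.725, -0.689, -0.019], [-0.379, 0.421, -0.824], [0.576, -0.59, -0.566]] [452.1 270.8 911.7] 0.9962434895833333
top 48.053374792660655 327.20716025028173 241.65374704883067 [[-0.012, -1.0, 0.021], [-0.99, 0.009, -0.142], [0.142, -0.023, -0.99]] [   5.6  615.3 1189.4] 0.9959114583333334
```

View pics/top0.png

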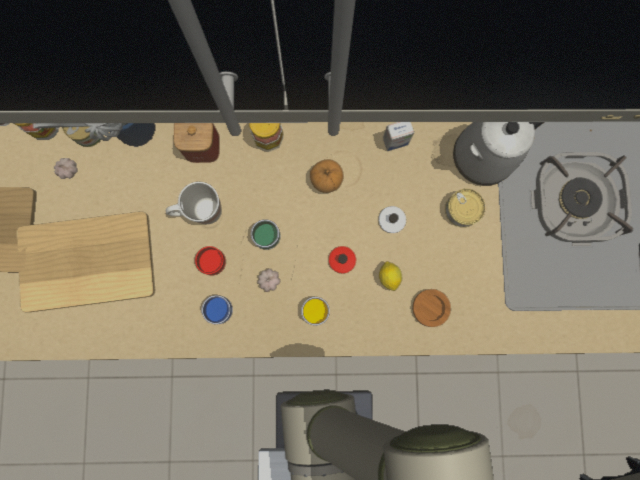

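View pics/scene0.png

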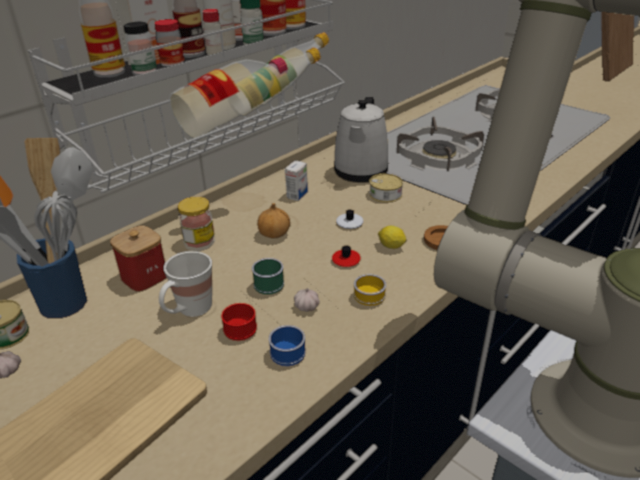

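The top view shows:
- **Pots:** green at (265,234), blue at (217,309), yellow at (315,310). The red pot at (210,261) is a look-alike.
- **Lids:** silvery at (393,219). The red one at (342,260) is a look-alike.
- **Base:** at (432,308).
- **Bystanders:** garlic (269,280), lemon (390,276), onion (327,176), mug (200,203), tin (466,208).

Next I'll measure positions from both cameras and make one enlarged crop to confirm.

```bash
cat > m.py <<'E'
from h import *
import pickle
def fit(P):  # circle least squares
    A=np.c_[2*P[:,:2],np.ones(len(P))]; b=(P[:,:2]**2).sum(1)
    x=np.linalg.lstsq(A,b,rcond=None)[0]; return x[0],x[1],np.sqrt(x[2]+x[0]**2+x[1]**2)
E
python3 - <<'E'
from m import *
T=pickle.load(open("top.pkl","rb")); S=pickle.load(open("scene.pkl","rb"))
cl={"top":cloud(T),"scene":cloud(S)}
seeds=dict(green=(265,234),blue=(217,309),redpot=(210,261),yellow=(315,310),lid=(393,219),redlid=(342,260),base=(432,308),garlic=(269,280),lemon=(390,276),onion=(327,176),mug=(200,203),tin=(466,208))
for n,(u,v) in seeds.items():
    p=cl["top"][v,u]
    for k,C in cl.items():
        Q=C.reshape(-1,3); d=np.hypot(*(Q[:,:2]-p[:2]).T)
        Q=Q[(d<(55 if n!="mug" else 65))&(Q[:,2]>5)&(Q[:,2]<120)]
        if len(Q)<10: print(n,k,len(Q));continue
        zt=np.percentile(Q[:,2],97)
        (c,r)=cv2.minEnclosingCircle(Q[Q[:,2]>(zt-5 if n!="lid" else 5)][:,:2].astype(np.float32))
        med=(Q[:,:2].max(0)+Q[:,:2].min(0))/2
        f=fit(Q[Q[:,2]>zt-5])
        print(n,k,len(Q),"ztop",round(zt,1),"mec",np.round(c,1),round(r,1),"bbox",np.round(med,1),np.round(np.ptp(Q[:,:2],axis=0),0),"fit",np.round(f,1))
for k,c in cl.items():
    Q=c.reshape(-1,3); Q=Q[(abs(Q[:,0]-450)<200)&(abs(Q[:,1])<250)&(abs(Q[:,2])<8)]; print(k,np.median(Q[:,2]))
im=T["image"][150:340,180:490]; cv2.imwrite("pics/crop1.png",cv2.resize(im,None,fx=2.5,fy=2.5,interpolation=cv2.INTER_CUBIC))
E
```

```text
green top 700 ztop 54.5 mec [635.9 140.8] 32.4 bbox [639.5 149.4] [94. 99.] fit [635.6 140.7  30.5]
green scene 1025 ztop 54.5 mec [637.  145.1] 34.5 bbox [639.4 152.7] [99. 82.] fit [635.1 144.5  30.6]
blue top 732 ztop 46.1 mec [465.1 250.6] 32.3 bbox [469.6 255.9] [99. 99.] fit [464.9 250.2  30.4]
blue scene 1282 ztop 46.7 mec [464.6 253.7] 33.8 bbox [464.5 253.2] [66. 67.] fit [464.1 253.6  30.5]
redpot top 707 ztop 46.0 mec [576.7 267.6] 32.3 bbox [578.1 270. ] [85. 79.] fit [576.5 267.4  30.4]
redpot scene 1152 ztop 46.5 mec [575.5 268.7] 34.7 bbox [567.5 275.5] [82. 75.] fit [575.8 271.1  30.5]
yellow top 633 ztop 38.4 mec [459.4  27.7] 32.1 bbox [465.8  29.7] [79. 99.] fit [459.4  27.7  30.4]
yellow scene 886 ztop 38.9 mec [458.1  29.2] 34.6 bbox [467.8  33.5] [83. 72.] fit [458.8  31.   30.4]
lid top 587 ztop 35.3 mec [ 666.  -157.1] 50.1 bbox [ 664.6 -156.7] [83. 91.] fit [ 673.  -157.2    7.8]
lid scene 366 ztop 37.2 mec [ 666.3 -155.6] 49.9 bbox [ 667.1 -155.8] [72. 98.] fit [ 672.9 -153.4    8.3]
redlid top 601 ztop 36.1 mec [578.9 -36.8] 10.4 bbox [568.9 -30.3] [83. 87.
[... 754 characters left out ...]
.7   11.9]
onion top 893 ztop 75.3 mec [ 7.692e+02 -5.000e-01] 17.4 bbox [7.656e+02 3.000e-01] [ 94. 104.] fit [771.5  -1.6   9.4]
onion scene 843 ztop 76.8 mec [764.7   5.2] 14.5 bbox [764.2  -4.6] [71. 96.] fit [768.1   3.6   7.1]
mug top 1438 ztop 105.7 mec [699.6 282. ] 44.5 bbox [715.5 296.4] [124. 117.] fit [699.2 281.5  42.3]
mug scene 2574 ztop 105.9 mec [699.6 284.7] 46.4 bbox [699.1 298.1] [ 92. 117.] fit [698.6 285.2  42.5]
tin top 1184 ztop 41.1 mec [ 696.4 -328.1] 43.6 bbox [ 691.3 -322.3] [95. 99.] fit [ 696.7 -328.2   31.6]
tin scene 809 ztop 42.0 mec [ 695.5 -323.5] 47.8 bbox [ 696.  -323.2] [89. 93.] fit [ 696.6 -324.6   33.2]
top -0.4819464525939258
scene 1.1267546946300429
```

View pics/crop1.png

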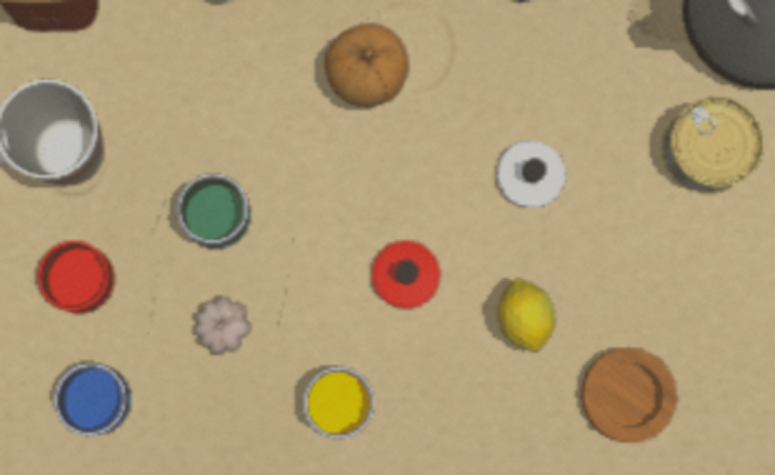

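The colours confirm the parts. Green, blue and yellow have steel rims, and the silvery lid with the black knob is at (393,219). The red pot and red lid are look-alikes. Next I turn the tool to yaw 0 and move over the base for a wrist view.

move_arm([
  {"turn":[0,0,0.104],"translation":[0,0,0],"hand":1},
  {"turn":[0,0,0.104],"translation":[0,0,0],"hand":1},
  {"turn":[0,0,0.105],"translation":[0,0,0],"hand":1},
  {"turn":[0,0,0],"translation":[30,-26,0],"hand":1},
  {"turn":[0,0,0],"translation":[30,-26,0],"hand":1},
  {"turn":[0,0,0],"translation":[30,-26,0],"hand":1},
  {"turn":[0,0,0],"translation":[30,-26,0],"hand":1},
  {"turn":[0,0,0],"translation":[30,-26,0],"hand":1},
  {"turn":[0,0,0],"translation":[30,-26,0],"hand":1},
  {"turn":[0,0,0],"translation":[30,-26,0],"hand":1},
])

```text
time_s: 0.93
eef_pos: [373.0, -315.6, 250.2]
ee_rot: [-0.0, 1.0, 0.0, -0.0]
force: [0.0, -0.8, -0.8]
grip_width: 1.0
grip_force: 0.0
```

move_arm([
  {"turn":[0,0,0],"translation":[30,-26,16],"hand":1},
  {"turn":[0,0,0],"translation":[30,-26,17],"hand":1},
  {"turn":[0,0,0],"translation":[32,-26,17],"hand":1},
  {"turn":[0,0,0],"translation":[0,0,0],"hand":1},
  {"turn":[0,0,0],"translation":[0,0,0],"hand":1},
])

```text
time_s: 1.35
eef_pos: [460.4, -240.9, 201.3]
ee_rot: [-0.001, 1.0, 0.002, -0.001]
force: [-0.0, 1.1, -0.4]
grip_width: 0.997
grip_force: 0.0
```

```bash
cat >> m.py <<'E'
def wrist(name=None):
    s=sense(); c=capture("wrist")
    w=np.array(s["ee_rot"]); R=Rn.from_quat([w[1],w[2],w[3],w[0]]).as_matrix()
    f=240/np.tan(np.radians(c["vertical_fov"])/2); Tc=np.array(c["T_tool_cam"])
    v,u=np.mgrid[0:480,0:640]; a=u-c["cx"]; b=v-c["cy"]; r=np.hypot(a,b)+1e-9; th=r/f
    D=np.stack([np.sin(th)*a/r,np.sin(th)*b/r,np.cos(th)],-1)
    D=D/np.maximum(D[...,2:],.05)
    Rw=R@Tc[:3,:3]; o=R@Tc[:3,3]+np.array(s["eef_pos"])
    W=(D@Rw.T)*c["z_map"][...,None]+o   # world cloud
    if name: cv2.imwrite(f"pics/{name}.png",c["image"])
    return s,c,W,D@Rw.T,o,f
E
python3 - <<'E'
from m import *
s,c,W,D,o,f=wrist("w_base")
print(s["eef_pos"],s["ee_rot"],s["joints"],s["time_s"]); print(c["vertical_fov"],c["cx"],c["cy"],np.round(c["T_tool_cam"],3).tolist(),o)
pickle.dump((s,c,W,D,o,f),open("wb.pkl","wb"))
E
```

```text
[ 460.43164674 -240.93020249  201.3091154 ] [-7.65856800e-04  9.99997149e-01  2.05177497e-03 -9.51491846e-04] [-7.07766095e-01  3.45909637e-01  1.58506932e+00 -8.36894624e-05
  1.21305529e+00  8.58956076e-01] 1.35
65.70646984690485 324.1148367737098 237.60386617350693 [[-0.001, -0.965, -0.263, 67.262], [1.0, -0.0, -0.001, -0.137], [0.001, -0.263, 0.965, -123.977], [0.0, 0.0, 0.0, 1.0]] [ 527.92863315 -240.70664942  325.15819043]
```

View pics/w_base.png

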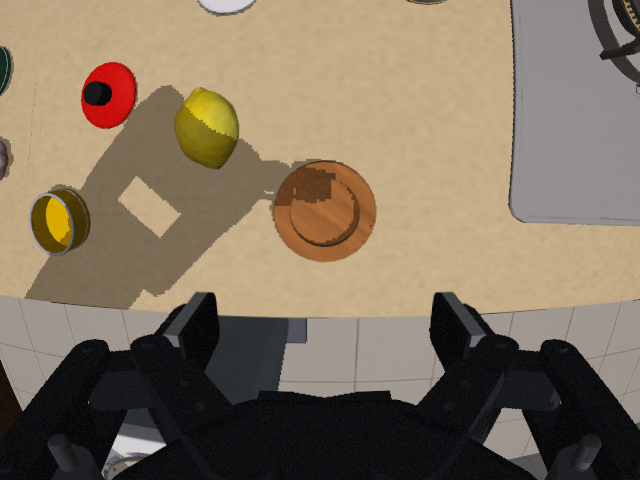

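The wrist view shows the base at (325,210), near the image centre, with nothing in its way. I'll measure it, then go on to the green pot.

```bash
cat >> m.py <<'E'
def loc(data,xy,zt,rad,tol=4):
    s,c,W,D,o,f=data
    P=o+D*((zt-o[2])/D[...,2:])       # rays onto the plane of the top
    m=(np.hypot(P[...,0]-xy[0],P[...,1]-xy[1])<rad+14)&(abs(W[...,2]-zt)<tol)
    m=cv2.morphologyEx(m.astype(np.uint8),cv2.MORPH_OPEN,np.ones((2,2)))
    n,l,st,_=cv2.connectedComponentsWithStats(m); m=l==1+np.argmax(st[1:,4])
    cn=max(cv2.findContours(m.astype(np.uint8),cv2.RETR_EXTERNAL,cv2.CHAIN_APPROX_NONE)[0],key=len)[:,0]
    Q=P[cn[:,1],cn[:,0]]; g=fit(Q); h=cv2.minEnclosingCircle(Q[:,:2].astype(np.float32))
    res=np.hypot(Q[:,0]-g[0],Q[:,1]-g[1])-g[2]
    return "fit",np.round(g,1),"res",round(res.std(),2),"mec",np.round(h[0],1),round(h[1],1),"n",int(m.sum()),"z",round(float(np.median(W[m][:,2])),1)
E
python3 - <<'E'
from m import *
d=pickle.load(open("wb.pkl","rb"))
print(loc(d,(464,-239),18,44)); print("yellow",loc(d,(459,29),36,32))
E
```

```text
('fit', array([ 464.7, -241.3,   43.1]), 'res', np.float64(0.44), 'mec', array([ 464.6, -241.3]), 44.1, 'n', 4387, 'z', 18.2)
yellow ('fit', array([459.9,  27. ,  32.5]), 'res', np.float64(0.84), 'mec', array([459.8,  27. ]), 33.9, 'n', 726, 'z', 35.6)
```

move_arm([
  {"turn":[0,0,0],"translation":[0,-38,0],"hand":1},
  {"turn":[0,0,0],"translation":[0,-38,0],"hand":1},
  {"turn":[0,0,0],"translation":[20,-36,0],"hand":1},
  {"turn":[0,0,0],"translation":[20,-36,0],"hand":1},
  {"turn":[0,0,0],"translation":[20,-36,0],"hand":1},
  {"turn":[0,0,0],"translation":[20,-36,0],"hand":1},
  {"turn":[0,0,0],"translation":[20,-36,0],"hand":1},
  {"turn":[0,0,0],"translation":[20,-36,0],"hand":1},
  {"turn":[0,0,0],"translation":[20,-36,0],"hand":1},
  {"turn":[0,0,0],"translation":[20,-36,0],"hand":1},
])

```text
time_s: 2.23
eef_pos: [620.5, 121.9, 203.3]
ee_rot: [0.0, 1.0, -0.001, 0.001]
force: [0.3, -0.6, 0.4]
grip_width: 0.999
grip_force: 0.0
```

move_arm([
  {"turn":[0,0,0],"translation":[14,-20,0],"hand":1},
  {"turn":[0,0,0],"translation":[0,0,0],"hand":1},
  {"turn":[0,0,0],"translation":[0,0,0],"hand":1},
  {"turn":[0,0,0],"translation":[0,0,0],"hand":1},
])

```text
time_s: 2.57
eef_pos: [633.5, 139.9, 202.8]
ee_rot: [0.0, 1.0, -0.001, 0.0]
force: [0.4, -0.4, -0.4]
grip_width: 1.003
grip_force: 0.0
```

Run:
```python
from m import *
d=wrist("w_green"); s=d[0]
print(s["eef_pos"],s["ee_rot"],s["joints"])
for n,xy,z in (("green",(636,143),52),("blue",(464.5,252),44),("yellow",(459,29),36)):
    try: print(n,loc(d,xy,z,32))
    except Exception as e: print(n,e)
```

```text
[633.53915985 139.898148   202.76691994] [ 1.77346940e-04  9.99999857e-01 -5.01482279e-04  6.17711000e-05] [ 3.72375921e-02  6.24894588e-01  1.14851711e+00 -3.66610224e-04
  1.36807089e+00  1.60911068e+00]
green ('fit', array([636.2, 141.8,  31.8]), 'res', np.float64(0.33), 'mec', array([636.2, 141.8]), 32.5, 'n', 1234, 'z', 52.7)
blue ('fit', array([470.2, 245.7,  25.4]), 'res', np.float64(2.18), 'mec', array([477.2, 235.5]), 25.9, 'n', 240, 'z', 43.9)
yellow ('fit', array([463.4,  31.8,  27.1]), 'res', np.float64(2.11), 'mec', array([471.2,  41.9]), 27.1, 'n', 247, 'z', 36.2)
```

View pics/w_green.png

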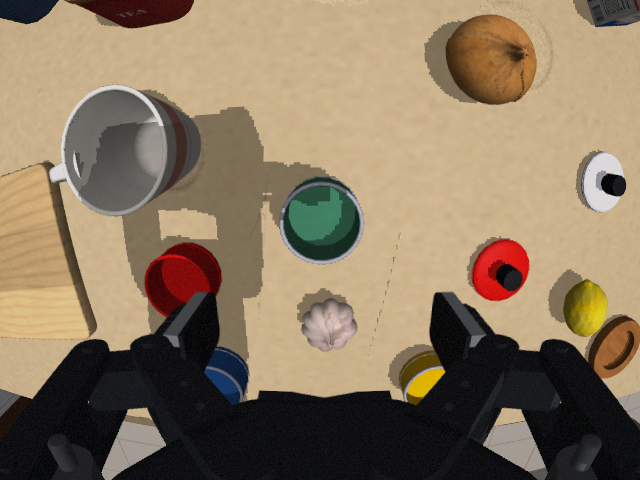

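The green pot is at (321,220) in the wrist view, clear of the garlic at (329,325) and the mug. I descend onto it, and will check the pose before going all the way down.

move_arm([
  {"turn":[0,0,0],"translation":[2.5,-2,20],"hand":1},
  {"turn":[0,0,0],"translation":[0,0,30],"hand":1},
  {"turn":[0,0,0],"translation":[0,0,30],"hand":1},
  {"turn":[0,0,0],"translation":[0,0,23],"hand":1},
  {"turn":[0,0,0],"translation":[0,0,0],"hand":1},
  {"turn":[0,0,0],"translation":[0,0,0],"hand":1},
  {"turn":[0,0,0],"translation":[0,0,0],"hand":1},
  {"turn":[0,0,0],"translation":[0,0,0],"hand":1},
])

```text
time_s: 3.28
eef_pos: [637.0, 143.3, 101.9]
ee_rot: [-0.0, 1.0, 0.0, 0.002]
force: [0.1, 1.2, 0.4]
grip_width: 0.997
grip_force: 0.0
```

move_arm([
  {"turn":[0,0,0],"translation":[-0.7,1.2,20],"hand":1},
  {"turn":[0,0,0],"translation":[0,0,20],"hand":1},
  {"turn":[0,0,0],"translation":[0,0,20],"hand":1},
  {"turn":[0,0,0],"translation":[0,0,11],"hand":1},
  {"turn":[0,0,0],"translation":[0,0,0],"hand":1},
  {"turn":[0,0,0],"translation":[0,0,0],"hand":1},
  {"turn":[0,0,0],"translation":[0,0,0],"hand":1},
  {"turn":[0,0,0],"translation":[0,0,0],"hand":1},
  {"turn":[0,0,0],"translation":[0,0,0],"hand":1},
])

```text
time_s: 4.03
eef_pos: [635.9, 142.5, 29.6]
ee_rot: [-0.0, 1.0, 0.0, 0.001]
force: [0.4, 0.0, -0.5]
grip_width: 0.998
grip_force: 0.0
```

move_arm([
  {"turn":[0,0,0],"translation":[0,0,0],"hand":0.5},
  {"turn":[0,0,0],"translation":[0,0,0],"hand":0.5},
  {"turn":[0,0,0],"translation":[0,0,0],"hand":0.5},
  {"turn":[0,0,0],"translation":[0,0,0],"hand":0.5},
  {"turn":[0,0,0],"translation":[0,0,0],"hand":0.5},
  {"turn":[0,0,0],"translation":[0,0,0],"hand":0.5},
  {"turn":[0,0,0],"translation":[0,0,0],"hand":0.5},
  {"turn":[0,0,0],"translation":[0,0,0],"hand":0.5},
], grip_force=40)

```text
time_s: 4.7
eef_pos: [635.8, 142.5, 29.2]
ee_rot: [-0.0, 1.0, 0.0, 0.001]
force: [-1.9, -0.2, 5.8]
grip_width: 0.742
grip_force: 44.4
```

Gripped: the opening of 0.742 is about 63 mm. I lift and carry it to the base.

move_arm([
  {"turn":[0,0,0],"translation":[0,0,-15],"hand":0.5},
  {"turn":[0,0,0],"translation":[0,0,-30],"hand":0.5},
  {"turn":[0,0,0],"translation":[0,0,-30],"hand":0.5},
  {"turn":[0,0,0],"translation":[0,0,-25],"hand":0.5},
  {"turn":[0,0,0],"translation":[-7,16,0],"hand":0.5},
  {"turn":[0,0,0],"translation":[-14,32,0],"hand":0.5},
  {"turn":[0,0,0],"translation":[-15,34,0],"hand":0.5},
  {"turn":[0,0,0],"translation":[-15,34,0],"hand":0.5},
  {"turn":[0,0,0],"translation":[-15,34,0],"hand":0.5},
  {"turn":[0,0,0],"translation":[-15,34,0],"hand":0.5},
])

```text
time_s: 5.53
eef_pos: [553.3, -42.8, 128.1]
ee_rot: [-0.0, 1.0, 0.001, -0.0]
force: [0.7, -0.6, -1.0]
grip_width: 0.737
grip_force: 44.5
```

move_arm([
  {"turn":[0,0,0],"translation":[-15,34,0],"hand":0.5},
  {"turn":[0,0,0],"translation":[-15,34,0],"hand":0.5},
  {"turn":[0,0,0],"translation":[-15,34,0],"hand":0.5},
  {"turn":[0,0,0],"translation":[-15,34,0],"hand":0.5},
  {"turn":[0,0,0],"translation":[-15,34,0],"hand":0.5},
  {"turn":[0,0,0],"translation":[-10,20,0],"hand":0.5},
  {"turn":[0,0,0],"translation":[0,0,0],"hand":0.5},
  {"turn":[0,0,0],"translation":[0,0,0],"hand":0.5},
  {"turn":[0,0,0],"translation":[0,0,0],"hand":0.5},
  {"turn":[0,0,0],"translation":[0,0,0],"hand":0.5},
])

```text
time_s: 6.37
eef_pos: [470.0, -230.6, 128.3]
ee_rot: [-0.0, 1.0, 0.001, -0.0]
force: [0.2, -0.4, -1.9]
grip_width: 0.733
grip_force: 44.5
```

Run:
```python
from m import *
d=wrist("w_held"); s=d[0]; p=s["eef_pos"]
print(p,s["ee_rot"],s["grip_width"],s["force"])
for dz in (19,23,27):
  try: print(loc(d,p[:2],p[2]+dz,32,6))
  except Exception as e: print(e)
```

```text
[ 470.01012603 -230.63656322  128.30904622] [-1.88187992e-04  9.99999412e-01  1.06349487e-03 -9.84016853e-05] 0.7334774754116886 [ 0.18671159 -0.35555588 -1.88377149]
('fit', array([ 471.5, -230.8,   32.2]), 'res', np.float64(4.37), 'mec', array([ 478.4, -230.7]), 44.2, 'n', 7529, 'z', 151.3)
('fit', array([ 472.7, -230.6,   31. ]), 'res', np.float64(3.53), 'mec', array([ 479.6, -230.7]), 40.9, 'n', 6454, 'z', 151.8)
('fit', array([ 473.2, -231.1,   31.8]), 'res', np.float64(4.58), 'mec', array([ 479.3, -231.2]), 44.8, 'n', 5415, 'z', 152.2)
```

View pics/w_held.png

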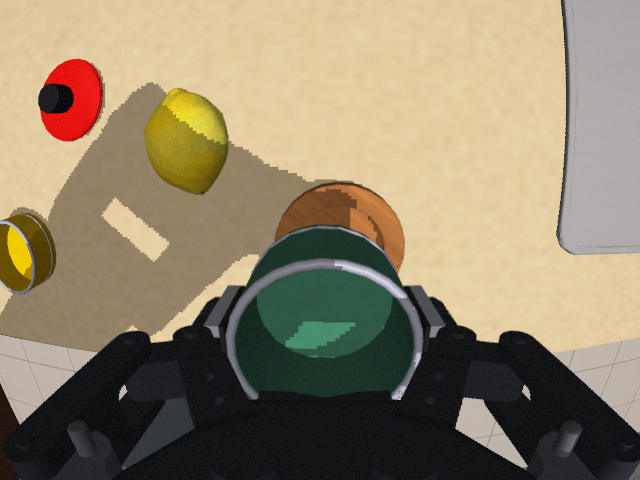

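The green pot is held upright and centred, with the base just below at (340,230). I correct the position and lower it.

move_arm([
  {"turn":[0,0,0],"translation":[-3,5,20],"hand":0.5},
  {"turn":[0,0,0],"translation":[-2.7,5.2,20],"hand":0.5},
  {"turn":[0,0,0],"translation":[0,0,20],"hand":0.5},
  {"turn":[0,0,0],"translation":[0,0,15],"hand":0.5},
  {"turn":[0,0,0],"translation":[0,0,0],"hand":0.5},
  {"turn":[0,0,0],"translation":[0,0,0],"hand":0.5},
  {"turn":[0,0,0],"translation":[0,0,0],"hand":0.5},
  {"turn":[0,0,0],"translation":[0,0,0],"hand":0.5},
])

```text
time_s: 7.08
eef_pos: [464.6, -242.0, 54.6]
ee_rot: [0.001, 1.0, 0.001, 0.001]
force: [-0.4, -1.1, -1.6]
grip_width: 0.74
grip_force: 44.6
```

move_arm([
  {"turn":[0,0,0],"translation":[0,-0.8,4],"hand":0.5},
  {"turn":[0,0,0],"translation":[0,0,3],"hand":0.5},
  {"turn":[0,0,0],"translation":[0,0,2],"hand":0.5},
  {"turn":[0,0,0],"translation":[0,0,2],"hand":0.5},
  {"turn":[0,0,0],"translation":[0,0,1],"hand":0.5},
  {"turn":[0,0,0],"translation":[0,0,1],"hand":0.5},
  {"turn":[0,0,0],"translation":[0,0,0],"hand":0.5},
  {"turn":[0,0,0],"translation":[0,0,0],"hand":0.5},
])

```text
time_s: 7.75
eef_pos: [463.9, -241.0, 41.2]
ee_rot: [-0.0, 1.0, 0.0, -0.0]
force: [-4.6, 3.2, 8.9]
grip_width: 0.739
grip_force: 45.3
```

At z 41.2 it has reached the seated height with a 9 N contact, so I release and rise. From there I look at the seat and head for the blue pot.

move_arm([
  {"turn":[0,0,0],"translation":[0,0,0],"hand":1},
  {"turn":[0,0,0],"translation":[0,0,0],"hand":1},
  {"turn":[0,0,0],"translation":[0,0,0],"hand":1},
  {"turn":[0,0,0],"translation":[0,0,0],"hand":1},
  {"turn":[0,0,0],"translation":[0,0,-20],"hand":1},
  {"turn":[0,0,0],"translation":[0,0,-35],"hand":1},
  {"turn":[0,0,0],"translation":[0,0,-35],"hand":1},
  {"turn":[0,0,0],"translation":[0,0,-35],"hand":1},
  {"turn":[0,0,0],"translation":[0,0,-35],"hand":1},
  {"turn":[0,0,0],"translation":[0,0,0],"hand":1},
])

```text
time_s: 8.58
eef_pos: [465.9, -242.5, 207.0]
ee_rot: [0.004, 1.0, 0.001, 0.004]
force: [0.2, 0.1, -0.2]
grip_width: 1.001
grip_force: 0.0
```

move_arm([
  {"turn":[0,0,0],"translation":[0,0,0],"hand":1},
  {"turn":[0,0,0],"translation":[0,0,0],"hand":1},
  {"turn":[0,0,0],"translation":[0,0,0],"hand":1},
])

```text
time_s: 8.83
eef_pos: [463.5, -240.7, 199.0]
ee_rot: [-0.001, 1.0, 0.0, -0.001]
force: [-0.8, -0.1, -0.1]
grip_width: 1.005
grip_force: 0.0
```

Run:
```python
from m import *
d=wrist("w_g1"); s=d[0]; p=s["eef_pos"]
print(p,s["ee_rot"],s["grip_width"])
print(loc(d,(464.7,-241.3),64,32,4))
W=d[2]; c=d[1]
print("base",loc(d,(464.7,-241.3),18,44,3))
# tilt: plane fit of rim
m=(np.hypot(W[...,0]-464.5,W[...,1]+241)<36)&(abs(W[...,2]-64)<6); Q=W[m]
print(np.linalg.lstsq(np.c_[Q[:,:2]-Q[:,:2].mean(0),np.ones(len(Q))],Q[:,2],rcond=None)[0])
```

```text
[ 463.54313287 -240.70684233  199.03232695] [-8.59899946e-04  9.99999061e-01  3.61865159e-04 -1.00352772e-03] 1.0049381048987975
('fit', array([ 464.7, -241.4,   31.9]), 'res', np.float64(0.33), 'mec', array([ 464.7, -241.4]), 32.5, 'n', 1384, 'z', 64.7)
base ('fit', array([ 464. , -241.4,   40. ]), 'res', np.float64(4.63), 'mec', array([ 465. , -241.4]), 43.9, 'n', 2127, 'z', 18.3)
[2.09889769e-02 9.96417141e-05 6.41668081e+01]
```

Seated: the rim z rose by exactly 12 mm. Next is the blue pot near (464.5,252); the red look-alike is at (576,268).

move_arm([
  {"turn":[0,0,0],"translation":[0,-20,0],"hand":1},
  {"turn":[0,0,0],"translation":[0,-38,0],"hand":1},
  {"turn":[0,0,0],"translation":[0,-38,0],"hand":1},
  {"turn":[0,0,0],"translation":[0,-38,0],"hand":1},
  {"turn":[0,0,0],"translation":[0,-38,0],"hand":1},
  {"turn":[0,0,0],"translation":[0,-38,0],"hand":1},
  {"turn":[0,0,0],"translation":[0,-38,0],"hand":1},
  {"turn":[0,0,0],"translation":[0,-38,0],"hand":1},
  {"turn":[0,0,0],"translation":[0,-38,0],"hand":1},
  {"turn":[0,0,0],"translation":[0,-38,0],"hand":1},
])

```text
time_s: 9.72
eef_pos: [463.0, 122.8, 199.6]
ee_rot: [0.0, 1.0, 0.0, -0.001]
force: [1.1, -0.4, -0.3]
grip_width: 0.999
grip_force: 0.0
```

move_arm([
  {"turn":[0,0,0],"translation":[0,-38,0],"hand":1},
  {"turn":[0,0,0],"translation":[0,-38,0],"hand":1},
  {"turn":[0,0,0],"translation":[0,-38,0],"hand":1},
  {"turn":[0,0,0],"translation":[0,-16,0],"hand":1},
  {"turn":[0,0,0],"translation":[0,0,0],"hand":1},
  {"turn":[0,0,0],"translation":[0,0,0],"hand":1},
  {"turn":[0,0,0],"translation":[0,0,0],"hand":1},
  {"turn":[0,0,0],"translation":[0,0,0],"hand":1},
])

```text
time_s: 10.38
eef_pos: [463.7, 249.9, 200.1]
ee_rot: [0.0, 1.0, -0.0, -0.0]
force: [0.8, -0.3, -0.2]
grip_width: 0.999
grip_force: 0.0
```

Run:
```python
from m import *
d=wrist("w_blue"); s=d[0]
print(s["eef_pos"],s["ee_rot"],s["joints"][[0,5]])
print(loc(d,(464.5,252),44,32))
```

```text
[463.69615081 249.92560538 200.14076785] [ 1.80292732e-04  9.99999890e-01 -2.71706933e-04 -3.35980928e-04] [0.27180679 1.84320863]
('fit', array([465.1, 251.3,  31.8]), 'res', np.float64(0.38), 'mec', array([464.9, 251.3]), 32.6, 'n', 1183, 'z', 44.7)
```

View pics/w_blue.png

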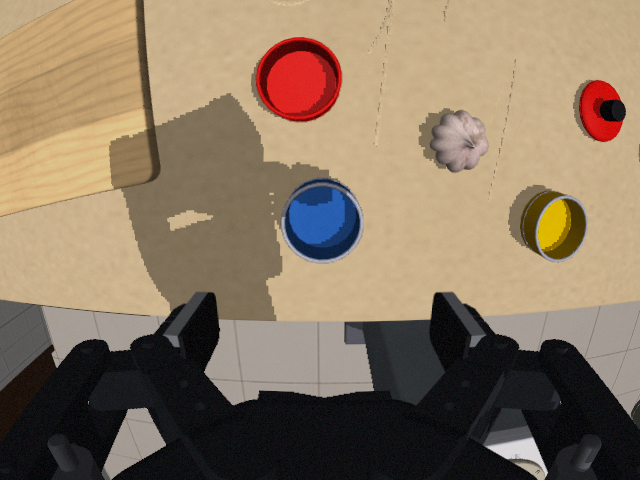

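The blue pot is at (322,220) and free all round, with the red pot at (299,79) well away. I descend.

move_arm([
  {"turn":[0,0,0],"translation":[1.4,-1.6,20],"hand":1},
  {"turn":[0,0,0],"translation":[0,0,35],"hand":1},
  {"turn":[0,0,0],"translation":[0,0,35],"hand":1},
  {"turn":[0,0,0],"translation":[0,0,20],"hand":1},
  {"turn":[0,0,0],"translation":[0,0,0],"hand":1},
  {"turn":[0,0,0],"translation":[0,0,0],"hand":1},
  {"turn":[0,0,0],"translation":[0,0,0],"hand":1},
  {"turn":[0,0,0],"translation":[0,0,0],"hand":1},
])

```text
time_s: 11.1
eef_pos: [466.0, 252.6, 92.2]
ee_rot: [-0.0, 1.0, 0.0, 0.002]
force: [0.0, 0.3, -0.2]
grip_width: 1.001
grip_force: 0.0
```

move_arm([
  {"turn":[0,0,0],"translation":[-0.6,0.8,20],"hand":1},
  {"turn":[0,0,0],"translation":[0,0,20],"hand":1},
  {"turn":[0,0,0],"translation":[0,0,18],"hand":1},
  {"turn":[0,0,0],"translation":[0,0,9],"hand":1},
  {"turn":[0,0,0],"translation":[0,0,0],"hand":1},
  {"turn":[0,0,0],"translation":[0,0,0],"hand":1},
  {"turn":[0,0,0],"translation":[0,0,0],"hand":1},
  {"turn":[0,0,0],"translation":[0,0,0],"hand":1},
  {"turn":[0,0,0],"translation":[0,0,0],"hand":1},
])

```text
time_s: 11.85
eef_pos: [464.8, 251.9, 24.3]
ee_rot: [-0.0, 1.0, 0.0, 0.001]
force: [1.1, 0.4, -0.6]
grip_width: 0.998
grip_force: 0.0
```

move_arm([
  {"turn":[0,0,0],"translation":[0,0,0],"hand":0.5},
  {"turn":[0,0,0],"translation":[0,0,0],"hand":0.5},
  {"turn":[0,0,0],"translation":[0,0,0],"hand":0.5},
  {"turn":[0,0,0],"translation":[0,0,0],"hand":0.5},
  {"turn":[0,0,0],"translation":[0,0,0],"hand":0.5},
  {"turn":[0,0,0],"translation":[0,0,0],"hand":0.5},
  {"turn":[0,0,0],"translation":[0,0,0],"hand":0.5},
  {"turn":[0,0,0],"translation":[0,0,0],"hand":0.5},
], grip_force=40)

```text
time_s: 12.52
eef_pos: [464.6, 251.8, 24.2]
ee_rot: [-0.0, 1.0, 0.0, 0.0]
force: [-2.7, -0.8, 6.7]
grip_width: 0.744
grip_force: 43.4
```

move_arm([
  {"turn":[0,0,0],"translation":[0,0,-15],"hand":0.5},
  {"turn":[0,0,0],"translation":[0,0,-35],"hand":0.5},
  {"turn":[0,0,0],"translation":[0,0,-35],"hand":0.5},
  {"turn":[0,0,0],"translation":[0,0,-35],"hand":0.5},
  {"turn":[0,0,0],"translation":[0,15,-6],"hand":0.5},
  {"turn":[0,0,0],"translation":[0,35,0],"hand":0.5},
  {"turn":[0,0,0],"translation":[0,35,0],"hand":0.5},
  {"turn":[0,0,0],"translation":[0,35,0],"hand":0.5},
  {"turn":[0,0,0],"translation":[0,35,0],"hand":0.5},
  {"turn":[0,0,0],"translation":[0,35,0],"hand":0.5},
])

```text
time_s: 13.35
eef_pos: [464.0, 60.3, 149.4]
ee_rot: [-0.0, 1.0, 0.001, -0.0]
force: [0.4, 0.5, -2.0]
grip_width: 0.741
grip_force: 45.2
```

move_arm([
  {"turn":[0,0,0],"translation":[0,35,0],"hand":0.5},
  {"turn":[0,0,0],"translation":[0,35,0],"hand":0.5},
  {"turn":[0,0,0],"translation":[0,35,0],"hand":0.5},
  {"turn":[0,0,0],"translation":[0,35,0],"hand":0.5},
  {"turn":[0,0,0],"translation":[0,35,0],"hand":0.5},
  {"turn":[0,0,0],"translation":[0,35,0],"hand":0.5},
  {"turn":[0,0,0],"translation":[0,35,0],"hand":0.5},
  {"turn":[0,0,0],"translation":[0,30,0],"hand":0.5},
  {"turn":[0,0,0],"translation":[0,20,0],"hand":0.5},
  {"turn":[0,0,0],"translation":[0,0,0],"hand":0.5},
])

```text
time_s: 14.18
eef_pos: [464.4, -236.7, 149.2]
ee_rot: [0.0, 1.0, -0.001, 0.0]
force: [-0.6, 0.5, -1.6]
grip_width: 0.742
grip_force: 45.2
```

move_arm([
  {"turn":[0,0,0],"translation":[0,0,0],"hand":0.5},
  {"turn":[0,0,0],"translation":[0,0,0],"hand":0.5},
  {"turn":[0,0,0],"translation":[0,0,0],"hand":0.5},
])

```text
time_s: 14.43
eef_pos: [464.8, -232.2, 149.4]
ee_rot: [-0.0, 1.0, 0.001, -0.0]
force: [0.5, 0.3, -2.4]
grip_width: 0.744
grip_force: 45.2
```

move_arm([
  {"turn":[0,0,0],"translation":[-0.5,4,15],"hand":0.5},
  {"turn":[0,0,0],"translation":[0,4.7,20],"hand":0.5},
  {"turn":[0,0,0],"translation":[0,0,18],"hand":0.5},
  {"turn":[0,0,0],"translation":[0,0,0],"hand":0.5},
  {"turn":[0,0,0],"translation":[0,0,0],"hand":0.5},
  {"turn":[0,0,0],"translation":[0,0,0],"hand":0.5},
  {"turn":[0,0,0],"translation":[0,0,0],"hand":0.5},
  {"turn":[0,0,0],"translation":[0,0,0],"hand":0.5},
  {"turn":[0,0,0],"translation":[0,0,0],"hand":0.5},
])

```text
time_s: 15.18
eef_pos: [464.5, -242.0, 97.2]
ee_rot: [0.0, 1.0, 0.0, 0.0]
force: [-0.2, 0.1, -2.0]
grip_width: 0.744
grip_force: 45.2
```

Same correction as before, then a slow lowering to 82.2.

move_arm([
  {"turn":[0,0,0],"translation":[0,-0.9,4],"hand":0.5},
  {"turn":[0,0,0],"translation":[0,0,4],"hand":0.5},
  {"turn":[0,0,0],"translation":[0,0,3],"hand":0.5},
  {"turn":[0,0,0],"translation":[0,0,2],"hand":0.5},
  {"turn":[0,0,0],"translation":[0,0,1],"hand":0.5},
  {"turn":[0,0,0],"translation":[0,0,1],"hand":0.5},
  {"turn":[0,0,0],"translation":[0,0,0],"hand":0.5},
  {"turn":[0,0,0],"translation":[0,0,0],"hand":0.5},
  {"turn":[0,0,0],"translation":[0,0,0],"hand":0.5},
])

```text
time_s: 15.93
eef_pos: [464.2, -240.9, 82.1]
ee_rot: [-0.0, 1.0, 0.0, -0.0]
force: [-2.6, 2.8, 8.3]
grip_width: 0.742
grip_force: 46.0
```

Seated at z 82.1 with light contact. I release and rise, then check the rim.

move_arm([
  {"turn":[0,0,0],"translation":[0,0,0],"hand":1},
  {"turn":[0,0,0],"translation":[0,0,0],"hand":1},
  {"turn":[0,0,0],"translation":[0,0,0],"hand":1},
  {"turn":[0,0,0],"translation":[0,0,0],"hand":1},
  {"turn":[0,0,0],"translation":[0,0,-20],"hand":1},
  {"turn":[0,0,0],"translation":[0,0,-35],"hand":1},
  {"turn":[0,0,0],"translation":[0,0,-35],"hand":1},
  {"turn":[0,0,0],"translation":[0,0,-35],"hand":1},
  {"turn":[0,0,0],"translation":[0,0,-30],"hand":1},
  {"turn":[0,0,0],"translation":[0,0,0],"hand":1},
])

```text
time_s: 16.77
eef_pos: [465.8, -242.2, 242.4]
ee_rot: [0.003, 1.0, 0.0, 0.004]
force: [0.0, -0.9, 0.9]
grip_width: 1.005
grip_force: 0.0
```

move_arm([
  {"turn":[0,0,0],"translation":[0,0,0],"hand":1},
  {"turn":[0,0,0],"translation":[0,0,0],"hand":1},
  {"turn":[0,0,0],"translation":[0,0,0],"hand":1},
])

```text
time_s: 17.02
eef_pos: [463.9, -240.7, 235.0]
ee_rot: [-0.001, 1.0, 0.0, -0.001]
force: [0.5, 0.8, -0.5]
grip_width: 1.003
grip_force: 0.0
```

Run:
```python
from m import *
d=wrist("w_b1"); s=d[0]; print(s["eef_pos"])
print(loc(d,(464.7,-241.3),102,32,4))
```

```text
[ 463.87295277 -240.73691037  234.9703531 ]
('fit', array([ 464.9, -241.3,   31.9]), 'res', np.float64(0.29), 'mec', array([ 464.8, -241.4]), 32.6, 'n', 1411, 'z', 102.7)
```

move_arm([
  {"turn":[0,0,0],"translation":[0,-20,0],"hand":1},
  {"turn":[0,0,0],"translation":[0,-35,0],"hand":1},
  {"turn":[0,0,0],"translation":[0,-35,0],"hand":1},
  {"turn":[0,0,0],"translation":[0,-35,0],"hand":1},
  {"turn":[0,0,0],"translation":[0,-35,0],"hand":1},
  {"turn":[0,0,0],"translation":[0,-35,0],"hand":1},
  {"turn":[0,0,0],"translation":[0,-35,10],"hand":1},
  {"turn":[0,0,0],"translation":[0,-30,20],"hand":1},
  {"turn":[0,0,0],"translation":[-5,-8,6],"hand":1},
  {"turn":[0,0,0],"translation":[0,0,0],"hand":1},
])

```text
time_s: 17.9
eef_pos: [457.4, 28.8, 198.4]
ee_rot: [-0.001, 1.0, 0.002, -0.002]
force: [-0.1, -0.8, -0.0]
grip_width: 1.001
grip_force: 0.0
```

move_arm([
  {"turn":[0,0,0],"translation":[0,0,0],"hand":1},
  {"turn":[0,0,0],"translation":[0,0,0],"hand":1},
  {"turn":[0,0,0],"translation":[0,0,0],"hand":1},
])

```text
time_s: 18.15
eef_pos: [459.6, 25.8, 201.0]
ee_rot: [0.0, 1.0, -0.0, 0.001]
force: [0.3, 0.1, 0.4]
grip_width: 0.998
grip_force: 0.0
```

Run:
```python
from m import *
d=wrist("w_y"); s=d[0]; print(s["eef_pos"],s["ee_rot"])
print(loc(d,(459.5,28),36,32,4))
```

```text
[459.60102076  25.76843042 200.97328534] [ 2.00450282e-04  9.99999743e-01 -4.15863501e-04  5.48676664e-04]
('fit', array([460. ,  28.4,  30.4]), 'res', np.float64(1.61), 'mec', array([459.6,  28.5]), 32.6, 'n', 1100, 'z', 36.7)
```

View pics/w_b1.png

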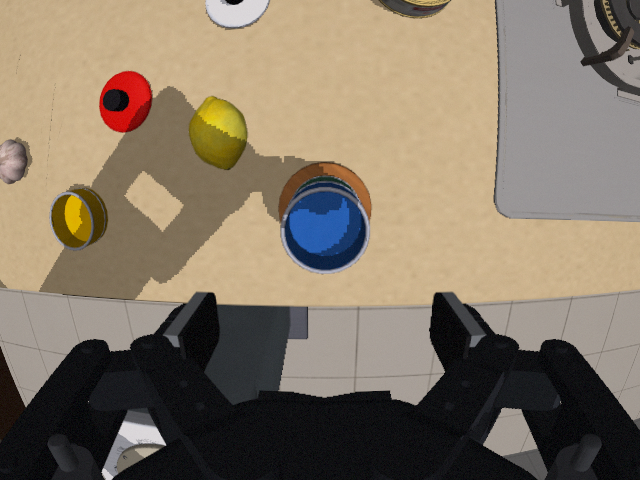

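The blue pot at (325,228) sits level on the green one: its rim is at 102.7, as expected with the 0.7 camera bias. The yellow pot measures (459.7,28.5), so I descend onto it.

move_arm([
  {"turn":[0,0,0],"translation":[0.2,-2.6,20],"hand":1},
  {"turn":[0,0,0],"translation":[0,0,35],"hand":1},
  {"turn":[0,0,0],"translation":[0,0,35],"hand":1},
  {"turn":[0,0,0],"translation":[0,0,20],"hand":1},
  {"turn":[0,0,0],"translation":[0,0,0],"hand":1},
  {"turn":[0,0,0],"translation":[0,0,0],"hand":1},
  {"turn":[0,0,0],"translation":[0,0,0],"hand":1},
  {"turn":[0,0,0],"translation":[0,0,0],"hand":1},
])

```text
time_s: 18.87
eef_pos: [460.3, 29.2, 92.1]
ee_rot: [0.0, 1.0, 0.0, 0.002]
force: [0.2, -1.2, 0.3]
grip_width: 0.998
grip_force: 0.0
```

move_arm([
  {"turn":[0,0,0],"translation":[-0.3,0.4,20],"hand":1},
  {"turn":[0,0,0],"translation":[0,0,20],"hand":1},
  {"turn":[0,0,0],"translation":[0,0,20],"hand":1},
  {"turn":[0,0,0],"translation":[0,0,9],"hand":1},
  {"turn":[0,0,0],"translation":[0,0,0],"hand":1},
  {"turn":[0,0,0],"translation":[0,0,0],"hand":1},
  {"turn":[0,0,0],"translation":[0,0,0],"hand":1},
  {"turn":[0,0,0],"translation":[0,0,0],"hand":1},
  {"turn":[0,0,0],"translation":[0,0,0],"hand":1},
])

```text
time_s: 19.62
eef_pos: [459.5, 29.1, 22.3]
ee_rot: [0.0, 1.0, 0.0, 0.001]
force: [-0.2, -1.1, -0.1]
grip_width: 1.002
grip_force: 0.0
```

move_arm([
  {"turn":[0,0,0],"translation":[0,0,0],"hand":0.5},
  {"turn":[0,0,0],"translation":[0,0,0],"hand":0.5},
  {"turn":[0,0,0],"translation":[0,0,0],"hand":0.5},
  {"turn":[0,0,0],"translation":[0,0,0],"hand":0.5},
  {"turn":[0,0,0],"translation":[0,0,0],"hand":0.5},
  {"turn":[0,0,0],"translation":[0,0,0],"hand":0.5},
  {"turn":[0,0,0],"translation":[0,0,0],"hand":0.5},
  {"turn":[0,0,0],"translation":[0,0,0],"hand":0.5},
], grip_force=40)

```text
time_s: 20.28
eef_pos: [459.2, 29.1, 22.2]
ee_rot: [0.0, 1.0, 0.001, 0.0]
force: [-4.2, 0.2, 10.3]
grip_width: 0.742
grip_force: 42.0
```

move_arm([
  {"turn":[0,0,0],"translation":[0,0,-15],"hand":0.5},
  {"turn":[0,0,0],"translation":[0,0,-35],"hand":0.5},
  {"turn":[0,0,0],"translation":[0,0,-35],"hand":0.5},
  {"turn":[0,0,0],"translation":[0,0,-35],"hand":0.5},
  {"turn":[0,0,0],"translation":[0,0,-35],"hand":0.5},
  {"turn":[0,0,0],"translation":[2,15,-3],"hand":0.5},
  {"turn":[0,0,0],"translation":[3,35,0],"hand":0.5},
  {"turn":[0,0,0],"translation":[0,35,0],"hand":0.5},
  {"turn":[0,0,0],"translation":[0,35,0],"hand":0.5},
  {"turn":[0,0,0],"translation":[0,35,0],"hand":0.5},
])

```text
time_s: 21.12
eef_pos: [463.7, -127.3, 179.5]
ee_rot: [-0.0, 1.0, 0.001, -0.0]
force: [0.3, 0.4, -1.1]
grip_width: 0.742
grip_force: 44.7
```

move_arm([
  {"turn":[0,0,0],"translation":[0,35,0],"hand":0.5},
  {"turn":[0,0,0],"translation":[0,35,0],"hand":0.5},
  {"turn":[0,0,0],"translation":[0,30,0],"hand":0.5},
  {"turn":[0,0,0],"translation":[0,15,0],"hand":0.5},
  {"turn":[0,0,0],"translation":[0,0,0],"hand":0.5},
  {"turn":[0,0,0],"translation":[0,0,0],"hand":0.5},
  {"turn":[0,0,0],"translation":[0,0,0],"hand":0.5},
  {"turn":[0,0,0],"translation":[0,0,0],"hand":0.5},
  {"turn":[0,0,0],"translation":[0,0,0],"hand":0.5},
])

```text
time_s: 21.87
eef_pos: [464.4, -239.7, 179.6]
ee_rot: [-0.0, 1.0, 0.001, 0.0]
force: [-0.0, 0.3, -0.9]
grip_width: 0.74
grip_force: 44.6
```

move_arm([
  {"turn":[0,0,0],"translation":[0,1,18],"hand":0.5},
  {"turn":[0,0,0],"translation":[0,0,18],"hand":0.5},
  {"turn":[0,0,0],"translation":[0,0,12],"hand":0.5},
  {"turn":[0,0,0],"translation":[0,0,0],"hand":0.5},
  {"turn":[0,0,0],"translation":[0,0,0],"hand":0.5},
  {"turn":[0,0,0],"translation":[0,0,0],"hand":0.5},
  {"turn":[0,0,0],"translation":[0,0,0],"hand":0.5},
  {"turn":[0,0,0],"translation":[0,0,0],"hand":0.5},
])

```text
time_s: 22.53
eef_pos: [464.5, -242.0, 132.3]
ee_rot: [0.0, 1.0, 0.0, 0.001]
force: [-0.2, -1.1, -1.3]
grip_width: 0.739
grip_force: 44.7
```

move_arm([
  {"turn":[0,0,0],"translation":[0,-0.9,4],"hand":0.5},
  {"turn":[0,0,0],"translation":[0,0,3],"hand":0.5},
  {"turn":[0,0,0],"translation":[0,0,3],"hand":0.5},
  {"turn":[0,0,0],"translation":[0,0,2],"hand":0.5},
  {"turn":[0,0,0],"translation":[0,0,1],"hand":0.5},
  {"turn":[0,0,0],"translation":[0,0,1],"hand":0.5},
  {"turn":[0,0,0],"translation":[0,0,0],"hand":0.5},
  {"turn":[0,0,0],"translation":[0,0,0],"hand":0.5},
  {"turn":[0,0,0],"translation":[0,0,0],"hand":0.5},
])

```text
time_s: 23.28
eef_pos: [464.2, -240.9, 118.2]
ee_rot: [0.0, 1.0, 0.0, 0.0]
force: [-4.1, 1.9, 6.9]
grip_width: 0.736
grip_force: 45.4
```

Seated at 118.2. I release, rise, and go to view the lid.

move_arm([
  {"turn":[0,0,0],"translation":[0,0,0],"hand":1},
  {"turn":[0,0,0],"translation":[0,0,0],"hand":1},
  {"turn":[0,0,0],"translation":[0,0,0],"hand":1},
  {"turn":[0,0,0],"translation":[0,0,0],"hand":1},
  {"turn":[0,0,0],"translation":[0,0,-20],"hand":1},
  {"turn":[0,0,0],"translation":[0,0,-35],"hand":1},
  {"turn":[0,0,0],"translation":[0,0,-35],"hand":1},
  {"turn":[0,0,0],"translation":[0,0,-35],"hand":1},
  {"turn":[0,0,0],"translation":[0,0,-28],"hand":1},
  {"turn":[0,0,0],"translation":[0,0,0],"hand":1},
])

```text
time_s: 24.12
eef_pos: [465.5, -241.9, 276.2]
ee_rot: [0.003, 1.0, 0.0, 0.004]
force: [0.3, -0.9, 0.9]
grip_width: 0.998
grip_force: 0.0
```

move_arm([
  {"turn":[0,0,0],"translation":[0,0,0],"hand":1},
  {"turn":[0,0,0],"translation":[0,0,0],"hand":1},
  {"turn":[0,0,0],"translation":[0,0,0],"hand":1},
])

```text
time_s: 24.37
eef_pos: [463.8, -240.7, 269.0]
ee_rot: [-0.001, 1.0, 0.0, -0.001]
force: [0.4, 1.1, -0.5]
grip_width: 1.003
grip_force: 0.0
```

Run:
```python
from m import *
d=wrist("w_y1"); s=d[0]; print(s["eef_pos"])
print(loc(d,(464.7,-241.3),132,32,4))
```

```text
[ 463.81742772 -240.69419324  269.00003021]
('fit', array([ 464.9, -241.3,   31.9]), 'res', np.float64(0.34), 'mec', array([ 464.9, -241.4]), 32.6, 'n', 1346, 'z', 132.7)
```

move_arm([
  {"turn":[0,0,0],"translation":[18,-6,0],"hand":1},
  {"turn":[0,0,0],"translation":[30,-10,0],"hand":1},
  {"turn":[0,0,0],"translation":[30,-10,0],"hand":1},
  {"turn":[0,0,0],"translation":[30,-14,0],"hand":1},
  {"turn":[0,0,0],"translation":[30,-14,12],"hand":1},
  {"turn":[0,0,0],"translation":[30,-14,18],"hand":1},
  {"turn":[0,0,0],"translation":[28,-13,20],"hand":1},
  {"turn":[0,0,0],"translation":[13,-5,20],"hand":1},
  {"turn":[0,0,0],"translation":[0,0,0],"hand":1},
  {"turn":[0,0,0],"translation":[0,0,0],"hand":1},
])

```text
time_s: 25.25
eef_pos: [672.7, -154.4, 198.2]
ee_rot: [-0.001, 1.0, 0.001, -0.002]
force: [-0.5, 0.4, 1.2]
grip_width: 1.003
grip_force: 0.0
```

move_arm([
  {"turn":[0,0,0],"translation":[0,0,0],"hand":1},
  {"turn":[0,0,0],"translation":[0,0,0],"hand":1},
  {"turn":[0,0,0],"translation":[0,0,0],"hand":1},
])

```text
time_s: 25.5
eef_pos: [672.9, -155.5, 202.0]
ee_rot: [0.0, 1.0, -0.0, 0.001]
force: [-0.1, -0.5, -0.3]
grip_width: 1.002
grip_force: 0.0
```

Run:
```python
from m import *
d=wrist("w_lid"); s=d[0]; print(s["eef_pos"],s["ee_rot"])
print("knob",loc(d,(673,-155),35,11,4)); print("disc",loc(d,(673,-155),12,32,4))
```

```text
[ 672.85732003 -155.51633437  202.03897195] [ 4.32376674e-04  9.99999435e-01 -7.92192077e-05  9.68038841e-04]
knob ('fit', array([ 674.5, -156.5,   10.5]), 'res', np.float64(0.36), 'mec', array([ 674.4, -156.8]), 11.3, 'n', 561, 'z', 35.2)
disc ('fit', array([ 674.8, -156.4,   31.5]), 'res', np.float64(0.4), 'mec', array([ 674.9, -156.4]), 32.4, 'n', 3529, 'z', 12.6)
```

View pics/w_lid.png

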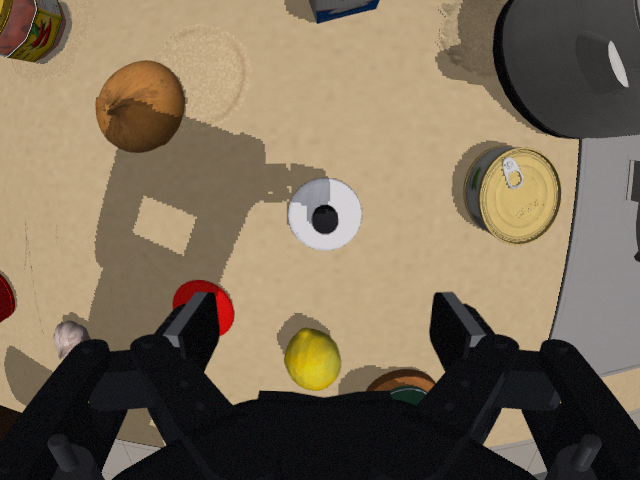

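The yellow pot is seated (rim 132.7). The silvery lid with its black knob is at (325,215), clear of the tin and lemon. I descend to z 34 and grip the knob.

move_arm([
  {"turn":[0,0,0],"translation":[1.8,0.6,20],"hand":1},
  {"turn":[0,0,0],"translation":[0,0,30],"hand":1},
  {"turn":[0,0,0],"translation":[0,0,30],"hand":1},
  {"turn":[0,0,0],"translation":[0,0,20],"hand":1},
  {"turn":[0,0,0],"translation":[0,0,0],"hand":1},
  {"turn":[0,0,0],"translation":[0,0,0],"hand":1},
  {"turn":[0,0,0],"translation":[0,0,0],"hand":1},
  {"turn":[0,0,0],"translation":[0,0,0],"hand":1},
])

```text
time_s: 26.22
eef_pos: [675.7, -155.8, 103.0]
ee_rot: [0.001, 1.0, 0.0, 0.002]
force: [-0.2, -1.1, 0.2]
grip_width: 0.996
grip_force: 0.0
```

move_arm([
  {"turn":[0,0,0],"translation":[-0.5,0.4,20],"hand":1},
  {"turn":[0,0,0],"translation":[0,0,20],"hand":1},
  {"turn":[0,0,0],"translation":[0,0,19],"hand":1},
  {"turn":[0,0,0],"translation":[0,0,9],"hand":1},
  {"turn":[0,0,0],"translation":[0,0,0],"hand":1},
  {"turn":[0,0,0],"translation":[0,0,0],"hand":1},
  {"turn":[0,0,0],"translation":[0,0,0],"hand":1},
  {"turn":[0,0,0],"translation":[0,0,0],"hand":1},
  {"turn":[0,0,0],"translation":[0,0,0],"hand":1},
])

```text
time_s: 26.97
eef_pos: [674.9, -156.0, 33.7]
ee_rot: [0.0, 1.0, 0.0, 0.001]
force: [0.4, -0.6, -0.3]
grip_width: 0.996
grip_force: 0.0
```

move_arm([
  {"turn":[0,0,0],"translation":[0,0,0],"hand":0.5},
  {"turn":[0,0,0],"translation":[0,0,0],"hand":0.35},
  {"turn":[0,0,0],"translation":[0,0,0],"hand":0.1},
  {"turn":[0,0,0],"translation":[0,0,0],"hand":0.1},
  {"turn":[0,0,0],"translation":[0,0,0],"hand":0.1},
  {"turn":[0,0,0],"translation":[0,0,0],"hand":0.1},
  {"turn":[0,0,0],"translation":[0,0,0],"hand":0.1},
  {"turn":[0,0,0],"translation":[0,0,0],"hand":0.1},
  {"turn":[0,0,0],"translation":[0,0,0],"hand":0.1},
  {"turn":[0,0,0],"translation":[0,0,0],"hand":0.1},
], grip_force=40)

```text
time_s: 27.8
eef_pos: [674.5, -155.8, 32.6]
ee_rot: [0.0, 1.0, 0.0, 0.0]
force: [-0.8, 0.6, 3.5]
grip_width: 0.244
grip_force: 39.3
```

Knob gripped (0.244 is about 21 mm). I lift to about z 228 and carry it to the stack.

move_arm([
  {"turn":[0,0,0],"translation":[0,0,-12],"hand":0.1},
  {"turn":[0,0,0],"translation":[0,0,-28],"hand":0.1},
  {"turn":[0,0,0],"translation":[0,0,-30],"hand":0.1},
  {"turn":[0,0,0],"translation":[0,0,-30],"hand":0.1},
  {"turn":[0,0,0],"translation":[0,0,-30],"hand":0.1},
  {"turn":[0,0,0],"translation":[0,0,-30],"hand":0.1},
  {"turn":[0,0,0],"translation":[0,0,-25],"hand":0.1},
  {"turn":[0,0,0],"translation":[-10,4,-10],"hand":0.1},
  {"turn":[0,0,0],"translation":[-25,10,0],"hand":0.1},
  {"turn":[0,0,0],"translation":[-25,10,0],"hand":0.1},
])

```text
time_s: 28.63
eef_pos: [613.8, -179.7, 228.5]
ee_rot: [0.0, 1.0, 0.001, 0.001]
force: [0.1, -0.8, -1.5]
grip_width: 0.24
grip_force: 39.2
```

move_arm([
  {"turn":[0,0,0],"translation":[-25,10,0],"hand":0.1},
  {"turn":[0,0,0],"translation":[-25,10,0],"hand":0.1},
  {"turn":[0,0,0],"translation":[-25,10,0],"hand":0.1},
  {"turn":[0,0,0],"translation":[-25,10,0],"hand":0.1},
  {"turn":[0,0,0],"translation":[-25,10,0],"hand":0.1},
  {"turn":[0,0,0],"translation":[-18,8,0],"hand":0.1},
  {"turn":[0,0,0],"translation":[-7,3,0],"hand":0.1},
  {"turn":[0,0,0],"translation":[0,0,0],"hand":0.1},
  {"turn":[0,0,0],"translation":[0,0,0],"hand":0.1},
  {"turn":[0,0,0],"translation":[0,0,0],"hand":0.1},
])

```text
time_s: 29.47
eef_pos: [465.3, -240.6, 227.6]
ee_rot: [-0.0, 1.0, 0.001, 0.0]
force: [0.6, 0.5, 0.1]
grip_width: 0.233
grip_force: 39.2
```

move_arm([
  {"turn":[0,0,0],"translation":[0,0,0],"hand":0.1},
  {"turn":[0,0,0],"translation":[0,0,0],"hand":0.1},
  {"turn":[0,0,0],"translation":[0,0,0],"hand":0.1},
])

```text
time_s: 29.72
eef_pos: [464.9, -240.6, 227.3]
ee_rot: [-0.0, 1.0, 0.001, -0.0]
force: [0.3, 0.2, -0.5]
grip_width: 0.238
grip_force: 39.2
```

Run:
```python
from m import *
d=wrist("w_lidheld"); s=d[0]; p=s["eef_pos"]; print(p,s["ee_rot"],s["grip_width"])
```

```text
[ 464.87594653 -240.64729089  227.29588787] [-9.87043170e-05  9.99999708e-01  7.52745751e-04 -8.17974993e-05] 0.2375736324997465
```

View pics/w_lidheld.png

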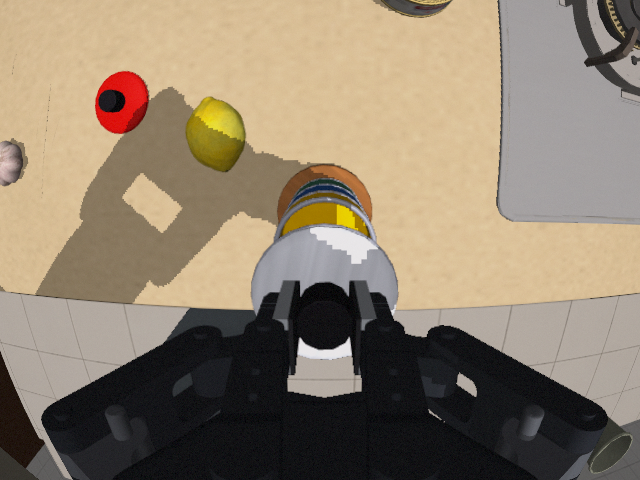

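The lid is held level at (325,290), right over the stack. I lower it to just above the rim, check, then seat it.

move_arm([
  {"turn":[0,0,0],"translation":[0,0,18],"hand":0.1},
  {"turn":[0,0,0],"translation":[0,0,22],"hand":0.1},
  {"turn":[0,0,0],"translation":[0,0,14],"hand":0.1},
  {"turn":[0,0,0],"translation":[0,0,0],"hand":0.1},
  {"turn":[0,0,0],"translation":[0,0,0],"hand":0.1},
  {"turn":[0,0,0],"translation":[0,0,0],"hand":0.1},
  {"turn":[0,0,0],"translation":[0,0,0],"hand":0.1},
  {"turn":[0,0,0],"translation":[0,0,0],"hand":0.1},
])

```text
time_s: 30.43
eef_pos: [464.8, -241.2, 174.4]
ee_rot: [0.001, 1.0, 0.0, 0.001]
force: [-0.1, -0.0, -0.7]
grip_width: 0.237
grip_force: 39.2
```

move_arm([
  {"turn":[0,0,0],"translation":[0,-0.3,4],"hand":0.1},
  {"turn":[0,0,0],"translation":[0,0,4],"hand":0.1},
  {"turn":[0,0,0],"translation":[0,0,3],"hand":0.1},
  {"turn":[0,0,0],"translation":[0,0,2],"hand":0.1},
  {"turn":[0,0,0],"translation":[0,0,1.5],"hand":0.1},
  {"turn":[0,0,0],"translation":[0,0,1],"hand":0.1},
  {"turn":[0,0,0],"translation":[0,0,0],"hand":0.1},
  {"turn":[0,0,0],"translation":[0,0,0],"hand":0.1},
  {"turn":[0,0,0],"translation":[0,0,0],"hand":0.1},
])

```text
time_s: 31.18
eef_pos: [464.6, -240.7, 158.5]
ee_rot: [0.0, 1.0, 0.0, 0.0]
force: [-2.0, 1.0, 5.4]
grip_width: 0.236
grip_force: 39.8
```

Seated at 158.5 with contact. I release, rise, back away and verify.

move_arm([
  {"turn":[0,0,0],"translation":[0,0,0],"hand":0.5},
  {"turn":[0,0,0],"translation":[0,0,0],"hand":1},
  {"turn":[0,0,0],"translation":[0,0,0],"hand":1},
  {"turn":[0,0,0],"translation":[0,0,0],"hand":1},
  {"turn":[0,0,0],"translation":[0,0,0],"hand":1},
  {"turn":[0,0,0],"translation":[0,0,0],"hand":1},
  {"turn":[0,0,0],"translation":[0,0,-20],"hand":1},
  {"turn":[0,0,0],"translation":[0,0,-35],"hand":1},
  {"turn":[0,0,0],"translation":[0,0,-35],"hand":1},
  {"turn":[0,0,0],"translation":[0,0,-35],"hand":1},
])

```text
time_s: 32.02
eef_pos: [464.2, -240.4, 284.5]
ee_rot: [-0.0, 1.0, 0.0, -0.0]
force: [1.1, -0.8, 0.2]
grip_width: 1.003
grip_force: 0.0
```

move_arm([
  {"turn":[0,0,0],"translation":[0,0,-20],"hand":1},
  {"turn":[0,0,0],"translation":[0,0,0],"hand":1},
  {"turn":[0,0,0],"translation":[0,0,0],"hand":1},
  {"turn":[0,0,0],"translation":[0,0,0],"hand":1},
  {"turn":[0,0,0],"translation":[0,0,0],"hand":1},
])

```text
time_s: 32.43
eef_pos: [464.2, -240.4, 301.5]
ee_rot: [-0.001, 1.0, 0.0, -0.001]
force: [-0.2, -0.0, -1.3]
grip_width: 1.003
grip_force: 0.0
```

Run:
```python
from m import *
d=wrist("w_end"); s=d[0]; print(s["eef_pos"],s["time_s"])
print("disc",loc(d,(464.8,-241.3),138,32,4)); print("knob",loc(d,(464.8,-241.3),161,11,4))
c=capture("scene"); cv2.imwrite("pics/scene_end.png",c["image"])
```

```text
[ 464.18107437 -240.42024731  301.51130956] 32.4333
disc ('fit', array([ 465.2, -241.2,   31.5]), 'res', np.float64(0.41), 'mec', array([ 465.3, -241.2]), 32.3, 'n', 4110, 'z', 138.6)
knob ('fit', array([ 464.8, -241.1,   10.5]), 'res', np.float64(0.36), 'mec', array([ 464.8, -241.1]), 11.2, 'n', 672, 'z', 161.2)
```

View pics/scene_end.png

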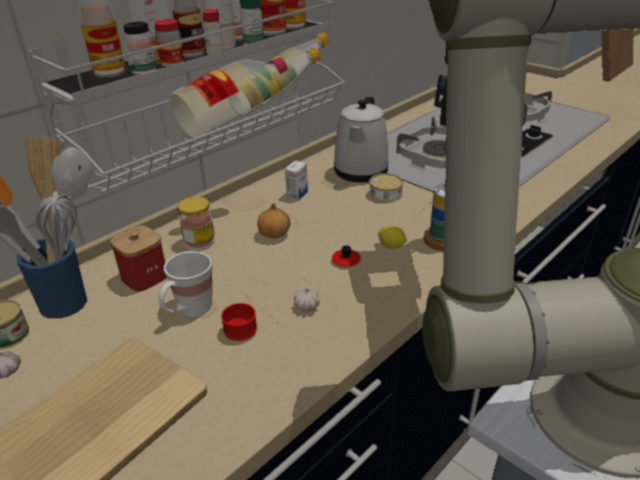

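The stack stands at (438,220), with the lid disc at 138.6 and the knob at 161.2, as expected. The garlic, lemon, onion, mug, tin and red look-alikes are where they were. I hand the job in.

```bash
python3 -c "from rig import finish_job; print(finish_job())"
```

```text
the job is handed in; nothing more can be done
None
```

The lunch carrier is assembled on its base in the order asked (green, blue, yellow, lid), each part measured at its seated height, the bystanders left alone, and the job handed in at about 32 s of the 99 s allowed.

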